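Flip the game tiles into the tray and hang it up

TASK

Set the carrying tray on the table under the end of the wire flip guide, low side towards the guide, then send every tile that stands in the rack down through the guide's slot, one at a time and in order from the left end of the rack as the robot sees it, so that each turns half over and slides out into the tray with its brass face up. When all of them lie in the tray, hang it with them by its handle on the hook of the stand and let go. Leave the skittle, the stamp and the cup where they are.

Things in the scene. Friction and masses are not known exactly. Their poses are not given: they have to be found in the camera images.
- flip_guide: fixed guide on the table: slotted wooden head on two posts (20 x 12 mm, 42 mm either side along y); below the slot eight steel wires go straight down, twisting half a turn about the vertical, then bend out to the guide's -x as a run-out 44 mm wide, sloping 28 degrees at its end. Origin on the table under the slot, z up. Foot 80 (x, from -28 to +52) x 112 x 10 mm
- slot (a point): centre of the slot in the head's top, 290 mm up; head 64 x 72 x 12 mm. Slot 16 mm along x, 38 mm along y: a tile enters upright, 8 mm thickness along x. Axes as flip_guide. A tile let go with its lower edge in the slot falls through in 0.6 s, turning half over: brass put in facing +x (away from the run-out) comes out up, facing -x comes out under
- twist_mid (a point): point on the guide's vertical axis 200 mm above the table, half way down the twist
- outlet (a point): centre of the run-out's open end, 26 mm above the table and 111 mm from the guide's axis to -x; the underside of the wires there is 16 mm above the table
- tray_place (a point): point on the table 151 mm from the guide's axis to -x: where the tray's origin belongs, tray's x axis along the guide's x (low side to the guide), to catch the tiles; its low side then lies 20 mm in under the run-out, so it must be slid in from the -x side. Within 10 mm is good; 2 cm or more off, tiles may miss it or land on edge
- tray: loose wooden carrying tray, 120 (x) x 90 (y) mm, 0.3 kg, origin under the middle of its floor. Floor and walls 4 mm; walls 34 mm high, but only 12 mm at the +x side. A rigid 6 mm wire bail stands over its middle in the y-z plane: uprights at y = -48 and +48 mm up to 105 mm, bar between them peaked at 122 mm. Floor, tiles and guide wires are slippery
- handle_bar (a point): middle (peak) of the bail's bar, on its centre line, 122 mm above the tray's underside. On it stands a 20 x 20 mm square wooden grip, 36 mm tall, from 124 to 160 mm above the tray's underside, for the fingers to take from above across x or y
- rack: fixed wooden rack 44 (x) x 200 (y) mm with four pockets in a row along its y at +72, +24, -24 and -72 mm; pocket floor 8 mm above the table, rail on the -x side 20 mm high, on the +x side 16 mm high. The tiles stand in it with their brass faces to the rack's +x. Origin under its middle
- hook_stand: fixed stand: round foot (68 mm wide, 10 mm thick), post at the origin, and an arm at 165 mm height that reaches 124 mm to the stand's -x; z up
- hook_seat (a point): where the bar's centre line rests when hung: in the dip of the arm, 106 mm from the post to -x, 162 mm up. Arm 8 mm thick along the stand's x; its upturned tip is 18 mm further out and 172 mm high, so the bar must pass over it at 178 mm or more, lying across the arm (tray's y across the stand's x). Hung, the tray's underside is 40 mm above the table
- tile_1: wooden game tile standing on edge in the rack (pocket 1 from the rack's +y end), or absent: 8 mm thick (x), 32 mm wide (y), 30 mm tall (z), 20 g, origin at its centre; a brass disc of 21 mm is let into the face at +x. Lying brass up its x axis points up
- tile_2: wooden game tile standing on edge in the rack (pocket 2 from the rack's +y end), or absent: 8 mm thick (x), 32 mm wide (y), 30 mm tall (z), 20 g, origin at its centre; a brass disc of 21 mm is let into the face at +x. Lying brass up its x axis points up
- tile_3: wooden game tile standing on edge in the rack (pocket 3 from the rack's +y end), or absent: 8 mm thick (x), 32 mm wide (y), 30 mm tall (z), 20 g, origin at its centre; a brass disc of 21 mm is let into the face at +x. Lying brass up its x axis points up
- tile_4: wooden game tile standing on edge in the rack (pocket 4 from the rack's +y end), or absent: 8 mm thick (x), 32 mm wide (y), 30 mm tall (z), 20 g, origin at its centre; a brass disc of 21 mm is let into the face at +x. Lying brass up its x axis points up
- skittle: loose wooden skittle, 38 mm wide, 100 mm tall, a bystander; origin under its middle
- stamp: loose shop stamp 24 x 36 x 66 mm, a bystander; origin under its middle
- dice_cup: loose leather cup 73 mm wide, 90 mm tall, a bystander; origin under its middle
Mind the look-alikes: they are no part of the job. Leave any black look-alike of the tile_2 alone.

How it is judged (in metres and radians):
On the way, in this order (a step that is already met when the one before it is completed fails the run):
1. the tray stands on the table under the end of the run-out (within 18 mm along and 15 mm across) (x of tray in the frame of tray_place between -0.018 and 0.018 m and y of tray in the frame of tray_place between -0.015 and 0.015 m and height (world z) of tray below 0.006 m and angle between tray's own z axis and vertical below 0.08 rad), for 0.2 s.
2. tile_1, if it is there, falls through the twist of the guide (its centre passes within 60 mm of twist_mid) (distance between tile_1 and twist_mid below 0.06 m), for 0.04 s.
3. tile_2, if it is there, falls through the twist of the guide (its centre passes within 60 mm of twist_mid) (distance between tile_2 and twist_mid below 0.06 m), for 0.04 s.
4. tile_3, if it is there, falls through the twist of the guide (its centre passes within 60 mm of twist_mid) (distance between tile_3 and twist_mid below 0.06 m), for 0.04 s.
5. tile_4, if it is there, falls through the twist of the guide (its centre passes within 60 mm of twist_mid) (distance between tile_4 and twist_mid below 0.06 m), for 0.04 s.
6. all the tiles lie in the tray, brass up, while it still stands on the table (x of tile_1 in the frame of tray between -0.05 and 0.05 m and y of tile_1 in the frame of tray between -0.04 and 0.04 m and z of tile_1 in the frame of tray between 0 and 0.045 m and angle between each of tile_1, tile_2, tile_3, tile_4's own x axis and vertical below 0.8 rad and x of tile_2 in the frame of tray between -0.05 and 0.05 m and y of tile_2 in the frame of tray between -0.04 and 0.04 m and z of tile_2 in the frame of tray between 0 and 0.045 m and x of tile_3 in the frame of tray between -0.05 and 0.05 m and y of tile_3 in the frame of tray between -0.04 and 0.04 m and z of tile_3 in the frame of tray between 0 and 0.045 m and x of tile_4 in the frame of tray between -0.05 and 0.05 m and y of tile_4 in the frame of tray between -0.04 and 0.04 m and z of tile_4 in the frame of tray between 0 and 0.045 m and height (world z) of tray below 0.006 m), for 0.2 s.
At the end, for the whole second after the job is handed in: the tray hangs still by its bar in the dip of the hook (bar within 18 mm of hook_seat, tray within 0.3 rad of level, clear of the table), and every tile is in it with its brass face up (within 0.8 rad) (distance between handle_bar and hook_seat below 0.018 m and height (world z) of tray above 0.025 m and angle between tray's own z axis and vertical below 0.3 rad and linear speed of tray below 0.08 m/s and contact force between tray and hook_stand above 0.8 N and x of tile_1 in the frame of tray between -0.05 and 0.05 m and y of tile_1 in the frame of tray between -0.04 and 0.04 m and z of tile_1 in the frame of tray between 0 and 0.045 m and angle between each of tile_1, tile_2, tile_3, tile_4's own x axis and vertical below 0.8 rad and x of tile_2 in the frame of tray between -0.05 and 0.05 m and y of tile_2 in the frame of tray between -0.04 and 0.04 m and z of tile_2 in the frame of tray between 0 and 0.045 m and x of tile_3 in the frame of tray between -0.05 and 0.05 m and y of tile_3 in the frame of tray between -0.04 and 0.04 m and z of tile_3 in the frame of tray between 0 and 0.045 m and x of tile_4 in the frame of tray between -0.05 and 0.05 m and y of tile_4 in the frame of tray between -0.04 and 0.04 m and z of tile_4 in the frame of tray between 0 and 0.045 m); the robot touches nothing.
It fails at once if a bystander (skittle, stamp, cup) is moved by more than 40 mm (distance of any of skittle, stamp, dice_cup from where it was at the start of the episode above 0.04 m).
Of tile_1, tile_2, tile_3, tile_4 only 2 to 4 are there at a start; the rules pass over those that are not, and their reading is None.
At some moment in a run one of tray may be knocked a few centimetres aside while the robot is not near it.
It also fails if it takes over 210 s, if anything falls off the work surface, if the arm or the gripper's body presses on something with over 40 N, if the wrist force passes 120 N, or if a joint passes its speed limit or range.

ROBOT

A 6-joint arm with a two-finger parallel gripper is mounted at the origin on the work surface; the furniture and walls round the work are solid. World frame = base frame: x ahead of the robot, y to its left, z up, the work surface at z = 0. Lengths are in mm, angles in degrees, forces in N, time in s.
With the tool pointing down it reaches from about 350 to 850 mm from the base axis. Payload 8.1 kg.
Tool frame: the origin (TCP) lies midway between the tips of the shut fingers; the grasp point (between the pads) lies 19 mm behind it; z points along the fingers, y is the line along which they close (so a half turn about z gives the same grasp; the last joint's range is limited). The gripper opens to 85 mm and grips with 20 to 120 N. Pads are 22 mm wide; open, the fingers measure 114 mm over their backs; the gripper's body (76 mm by 85 mm) begins 54 mm behind the grasp point. The pads swing forward as they close: fully open they stand 13 mm farther back than shut.
Start: joints at [63.69, 7.471, 85.268, -0, 87.261, -4.893], TCP at [219.073, 558.581, 231.292] pointing down, gripper open.
Joint ranges: [-169.43, 169.43], [-51.17, 129.36], [1.28, 143.12], [-76.62, 256.62], [0, 156.53], [-152.29, 152.29]. Speed limits (degrees/s): [136.94, 136.94, 159.86, 180, 180, 180].

INTERFACE

Orientations are given as [roll, pitch, yaw] about the fixed x, y, z axes, in that order (R = Rz(yaw) Ry(pitch) Rx(roll)).
In Python, from bench import r gives the robot as it stands. The module is installed in compiled form; this text tells all that it offers.
- The arm moves only by the tool jog_arm, never from a script. Its argument "rows" is a list of rows, each a list of 2 entries, a list of its own where there are three numbers: the shift along the tool's x, y, z in mm, then the turn, a rotation vector about the tool's x, y, z in rad. A call has 1 to 10 rows; each row is the pose to reach, as a shift and turn from the pose commanded when the call began, along the tool's axes at that moment; what a row does not reach only later rows make up. A row lasts 1/10 s, in which the tool goes at most 50 mm and 8.59 degrees, less where a joint would pass 70% of its speed; a pose out of reach is approached as far as the arm can. A call with a gripper value outside its range is refused whole. "grip" is the finger opening in mm, from 0 to 85.4, set as the call begins (left out, the last holds). The fingers move at their own pace and stop on an object; "force" is the grip in N (left out, the last holds). Time passes only in rows, so rows that repeat a pose let the fingers close. It gives the time, the measured TCP pose, the force, the opening and the grip force at its end, in the units of the state.
- r.sense(): the state, without advancing time (a new reading comes with each control period).
- r.snapshot(name): name is "scene" or "top" or "wrist"; returns (picture, depth): 384x512x3 uint8, blue, green, red; 384x512 float32, mm along the optical axis (not along the pixel's ray), 0 where there is no reading.
- r.camera_params(name): a dict with "fx", "fy", "cx", "cy" (pixels), "pose" (4x4, takes a point from camera to world coordinates); the wrist camera has in their place "tool_from_camera" (4x4, takes a point from camera to tool coordinates, whose origin is the TCP and whose axes are the flange's). Camera axes: x right, y down, z forward; pixel columns grow to the right and rows downward; lengths in mm; the calibration is good to about 2 mm. The wrist camera is an equidistant fisheye: a pixel r from the principal point sees the ray r / f radians off the axis. A picture is of the moment at which its call begins: read the wrist's pose just before it. camera_params takes no time and is no camera call.
- r.hand_in(): hands the job in; it is judged then, once.
The state is a dict: "time": time; "joint_pos": joint angles; "qd": joint speeds; "joint_efforts": joint torques, N m; "tool_pos": TCP position; "tcp_rot": TCP orientation; "ft_force": force on the tool from outside, world axes, zero at the start; "wrist_torque": the same for the moment, N m; "finger_gap": finger opening in mm; "grip_force": force on a finger pad.
Only numpy, scipy, OpenCV 4.12 (cv2) and the standard library are available. Lean on these libraries where they do the work, as an engineer would, in place of code of your own. Each camera call takes 0.05 s, during which the arm holds its last target. There are 200 camera calls.

## Working session

There is one attempt and no reset: what is moved stays moved. The work goes in short steps, Python scripts to look and compute and a tool call to move; the robot and the scene stay as the last step left them, time stands still between calls to the robot, and variables do not carry over. Pictures are saved under pics/ and viewed, at most 17 in all, crops included, and the job is handed in when it is done.

Besides the shell and the picture viewer there is one more tool, called after "Request:" as a command line: name --argument value ..., lists and objects as JSON in quotes. jog_arm: Moves the arm, as the interface text tells. Its arguments: {"type":"object","properties":{"rows":{"type":"array"},"grip":{"type":"number"},"force":{"type":"number"}},"required":["rows"]}

```bash
mkdir -p pics; cat > h.py <<'E'
from bench import r
import numpy as np, cv2
from scipy.spatial.transform import Rotation as R
def snap(n,f=None):
    p,d=r.snapshot(n); np.savez(f'/tmp/{n}.npz',p=p,d=d)
    if f: cv2.imwrite(f'pics/{f}.png',p)
    return p,d
def pt(n,u,v,d=None,z=None):
    c=r.camera_params(n); 
    if d is None: d=np.load(f'/tmp/{n}.npz')['d']
    P=c['pose']; ray=np.array([(u-c['cx'])/c['fx'],(v-c['cy'])/c['fy'],1])
    if z is not None:
        w=P[:3,:3]@ray; return P[:3,3]+w*(z-P[2,3])/w[2]
    return P[:3,:3]@(ray*d[int(round(v)),int(round(u))])+P[:3,3]
def proj(n,X):
    c=r.camera_params(n); p=np.linalg.inv(c['pose'])@np.append(X,1)
    return c['fx']*p[0]/p[2]+c['cx'],c['fy']*p[1]/p[2]+c['cy']
E
python3 - <<'E'
from h import *
for n in ('scene','top'):
    p,d=snap(n); c=r.camera_params(n); print(n,c['fx'],c['cx'],c['cy'],np.round(c['pose'],3).tolist())
    cv2.imwrite(f'pics/{n}0.png',cv2.resize(p,(800,600),interpolation=cv2.INTER_CUBIC))
print(r.sense())
print(r.camera_params('wrist'))
E
```

```text
scene 455.9969960110766 260.19662061683437 196.15019823206356 [[0.596, -0.536, 0.598, -39.301], [-0.803, -0.384, 0.456, -588.572], [-0.015, -0.752, -0.659, 838.158], [0.0, 0.0, 0.0, 1.0]]
top 348.7640728494031 258.62318444073077 190.9046903356571 [[-0.088, -0.974, 0.21, 372.197], [-0.996, 0.087, -0.012, -143.146], [-0.006, -0.21, -0.978, 1035.861], [0.0, 0.0, 0.0, 1.0]]
{'time': 0.1, 'joint_pos': array([ 6.36900864e+01,  7.51041436e+00,  8.53263504e+01,  1.20931161e-03,
        8.72627271e+01, -4.89486305e+00]), 'qd': array([ 0.0236963 ,  0.07645222, -0.18865446, -0.05463266, -0.14548708,
       -0.0609994 ]), 'joint_efforts': array([ 1.21448058e-03, -5.70952678e+01, -5.01942086e+01, -2.30229871e-04,
        8.11863109e-03,  3.12158500e-05]), 'tool_pos': array([218.82868281, 558.10735445, 230.32144029]), 'tcp_rot': array([-1.79900974e+02, -9.69281491e-03,  1.58584882e+02]), 'ft_force': array([-0.45549611,  0.24063268, -0.22792499]), 'wrist_torque': array([ 0.05743619, -0.0177328 , -0.03729987]), 'grip_force': 0.0, 'finger_gap': 85.62284305507701}
{'fx': 297.3186396354542, 'fy': 297.3186396354542, 'cx': 261.15094543177867, 'cy': 191.67128183061993, 'tool_from_camera': array([[ 5.55292038e-04, -9.53293252e-01, -3.02045804e-01,
         7.66643076e+01],
       [ 9.99999826e-01,  5.89616619e-04, -2.24654755e-05,
        -1.16175036e+00],
       [ 1.99507412e-04, -3.02045738e-01,  9.53293413e-01,
        -1.43569315e+02],
       [ 0.00000000e+00,  0.00000000e+00,  0.00000000e+00,
         1.00000000e+00]])}
```

View pics/scene0.png

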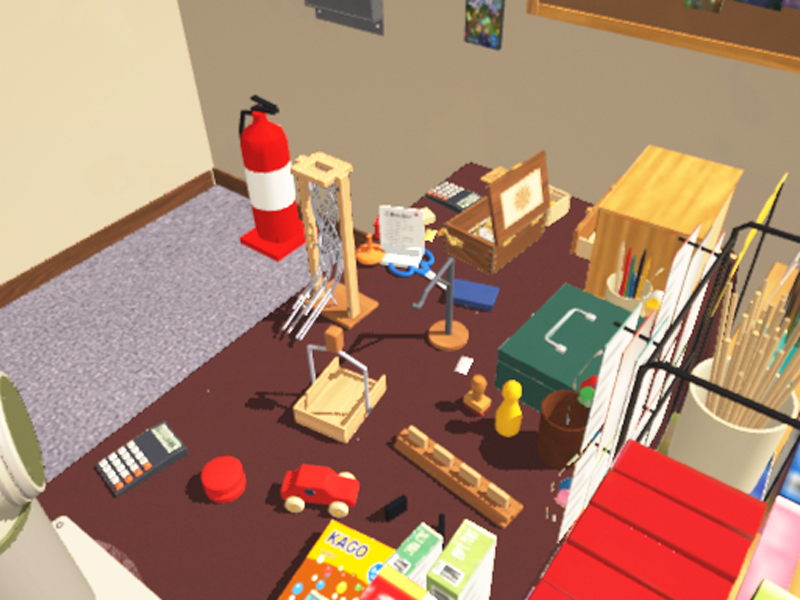

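View pics/top0.png

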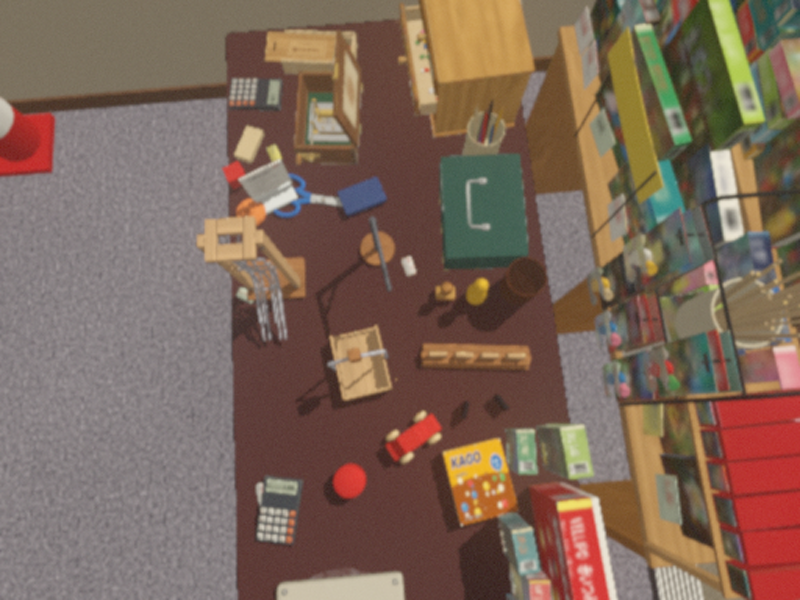

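The scene view shows the guide at (325,230), the tray at (340,395), the stand at (447,300), and the rack at (457,475), all in 800-px coordinates. The black look-alike lies at (397,507). Next I'll measure positions and enlarge the crops.

```bash
python3 - <<'E'
from h import *
p=np.load('/tmp/scene.npz')['p'];t=np.load('/tmp/top.npz')['p']
# montage: scene rack crop (240..350,260..345), tray+guide crop; top rack crop, top tray/guide crop
f=lambda im,x0,y0,w,h:cv2.resize(im[y0:y0+h,x0:x0+w],(400,300),interpolation=cv2.INTER_CUBIC)
m=np.vstack([np.hstack([f(p,240,260,104,78),f(p,170,195,120,90)]),np.hstack([f(t,262,205,88,66),f(t,120,130,140,105)])])
cv2.imwrite('pics/m1.png',m)
E
```

```text
(no output)
```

View pics/m1.png

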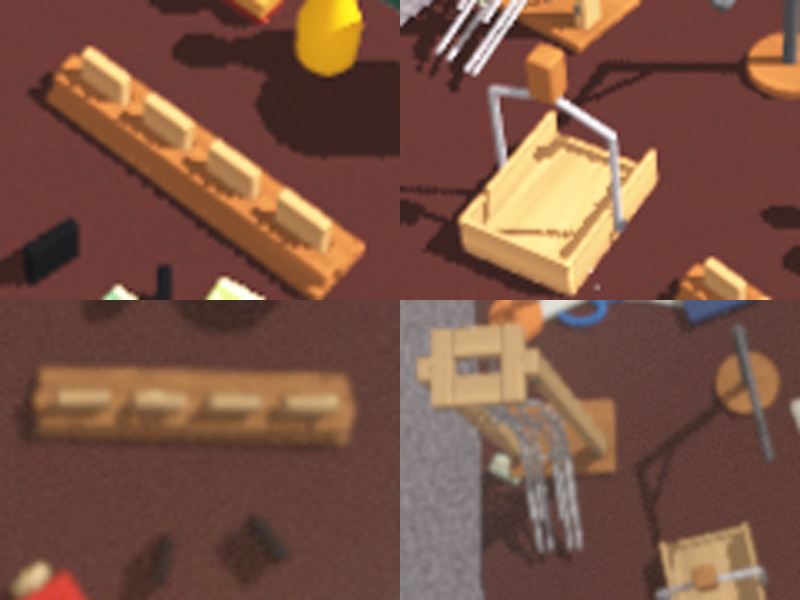

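```bash
cat >> h.py <<'E'
def cloud(n,u0,v0,u1,v1):
    d=np.load(f'/tmp/{n}.npz')['d']; c=r.camera_params(n)
    v,u=np.mgrid[v0:v1,u0:u1]; D=d[v0:v1,u0:u1]; m=D>0
    X=np.stack([(u-c['cx'])/c['fx']*D,(v-c['cy'])/c['fy']*D,D],-1)[m]
    return X@c['pose'][:3,:3].T+c['pose'][:3,3]
def rect(X,lo,hi):
    X=X[(X[:,2]>lo)&(X[:,2]<hi)]
    if len(X)<5: return len(X)
    (c,s,a)=cv2.minAreaRect(X[:,:2].astype(np.float32)); 
    return len(X),np.round(c,1),np.round(s,1),round(a,1),np.round(X.mean(0),1)
E
python3 - <<'E'
from h import *
T=lambda a,b,c,d:cloud('top',*[int(x*.64) for x in (a,b,c,d)])
S=lambda a,b,c,d:cloud('scene',*[int(x*.64) for x in (a,b,c,d)])
print('head T',rect(T(190,205,270,270),278,300)); print('head S',rect(S(285,140,365,190),280,300))
print('guide foot S',rect(S(310,280,385,330),5,16),'T',rect(T(265,250,310,300),5,16))
for n,C in (('T',T(320,315,400,410)),('S',S(285,315,395,445))):
    print('tray',n,'all',rect(C,18,45),'grip',rect(C,150,170),'bar',rect(C,100,128),'floor',rect(C,1,10))
for n,C in (('T',T(410,335,540,375)),('S',S(385,420,530,530))):
    print('rack',n,rect(C,6,26),'tiles',rect(C,30,45))
for n,C in (('T',T(350,210,400,295)),('S',S(405,250,475,355))):
    print('stand',n,'foot',rect(C,6,16),'arm',rect(C,150,185))
for u,v in ((411,306),(419,304),(448,265)): print(pt('scene',u*.64,v*.64))
for u,v in ((373,218),(390,288)): print(pt('top',u*.64,v*.64,z=168))
E
```

```text
head T (933, array([644.3,  90.7]), array([96.7, 65.1]), 88.8, array([642.7,  89.3, 290. ]))
head S (576, array([642.6,  89.7]), array([97.3, 66.1]), 89.6, array([639.4,  85.2, 287.6]))
guide foot S (499, array([655.4,  86.9]), array([114.,  84.]), 89.0, array([650.6,  78.4,   9.1])) T (365, array([659.4,  71. ]), array([83.4, 99.6]), 90.0, array([651.3,  66.7,  10.6]))
tray T all (188, array([477. , -63.8]), array([117.7, 103.8]), 8.4, array([461.7, -62.4,  32.7])) grip (65, array([477.8, -63.9]), array([19.4, 19.8]), 6.9, array([477.5, -64. , 159.9])) bar (66, array([478.2, -63.5]), array([  5.9, 100.4]), 8.6, array([478. , -64.6, 114.4])) floor (1763, array([482.9, -58.2]), array([154.1, 177.8]), 85.0, array([479.6, -62.1,   3.7]))
tray S all (641, array([514.8, -22.6]), array([262.3, 143.8]), 48.3, array([472.4, -46. ,  28.5])) grip (84, array([476.2, -66.3]), array([22.9, 20.5]), 12.4, array([475. , -67.2, 157.3])) bar (105, array([475.7, -66.5]), array([ 15.4, 100.1]), 12.2, array([476.6, -71. , 113. ])) floor (1474, array([522.1, -12.8]), array([284.2, 185.3]), 37.4, array([50
[... 338 characters left out ...]
([ 466.8, -282. ]), array([193.4, 154.7]), 24.6, array([ 478. , -285.9,   35.3]))
stand T foot (295, array([ 697.2, -106. ]), array([ 94.3, 165.9]), 85.8, array([ 700.8, -109.7,   10.7])) arm (155, array([ 641.2, -119.5]), array([133.1,  11.4]), 7.7, array([ 642.3, -120.2,  166.9]))
stand S foot (649, array([789.9, -56.2]), array([273.3, 128.6]), 47.4, array([761.5, -63.1,  10.1])) arm (171, array([ 638.6, -122.7]), array([132.2,  10.7]), 9.2, array([ 640.6, -122.8,  163.9]))
[ 574.0058678  -129.29822369  168.05424701]
[ 593.06185959 -129.60220005  158.51577831]
[ 684.91840337 -118.07125764  166.79456706]
[ 701.05246496 -114.06430786  168.        ]
[ 577.90215742 -132.5743353   168.        ]
```

```bash
cat >> h.py <<'E'
def go(x,y,z,yaw):
    s=r.sense(); p=s['tool_pos']; ps=np.radians(s['tcp_rot'][2]); d=np.array([x,y,z])-p
    th=(s['tcp_rot'][2]-yaw+180)%360-180
    c,n=np.cos(ps),np.sin(ps)
    print('at',np.round(p,1),np.round(s['tcp_rot'],1),'| shift',np.round([c*d[0]+n*d[1],n*d[0]-c*d[1],-d[2]],1),'turn z',round(np.radians(th),3),'rows>=',int(max(np.ceil(np.linalg.norm(d)/50),np.ceil(abs(th)/8.59))))
E
python3 - <<'E'
from h import *
C=np.vstack([cloud('top',0,0,512,384),cloud('scene',0,0,512,384)])
for x in range(800,250,-50):
    print(x,[int(max(C[(abs(C[:,0]-x)<25)&(abs(C[:,1]-y)<25)][:,2],default=-1)) for y in range(200,-500,-50)])
go(477,-65,300,188.4)
E
```

```text
800 [4, 111, 114, 16, 13, 22, 22, 19, 6, 93, 98, 94, 93, 4]
750 [3, 20, 20, 5, 6, 20, 13, 10, 6, 93, 98, 93, 93, 4]
700 [0, 289, 291, 290, 6, 7, 172, 16, 6, 93, 98, 94, 93, 6]
650 [4, 293, 295, 294, 5, 6, 171, 169, 6, 93, 94, 93, 93, 3]
600 [5, 291, 293, 293, 7, 6, 170, 175, 61, 68, 101, 92, 93, 448]
550 [4, 6, 62, 57, 36, 15, 38, 171, 5, 6, 89, 92, 94, 450]
500 [7, 5, 5, 5, 36, 162, 157, 8, 42, 41, 20, 19, 13, 449]
450 [5, 6, 5, 6, 112, 163, 161, 5, 38, 42, 41, 41, 20, 449]
400 [5, 5, 7, 6, 5, 37, 36, 27, 7, 34, 34, 5, 6, 450]
350 [4, 6, 5, 6, 6, 7, 53, 55, 39, 32, 106, 106, 166, 449]
300 [5, 16, 22, 20, 39, 40, 50, 53, 37, 39, 106, 107, 167, -1]
at [218.8 558.1 230.3] [-179.9   -0.   158.6] | shift [-467.9 -485.8  -69.7] turn z -0.52 rows>= 14
```

Request:
jog_arm --rows '[[[-468,-486,-70],[0,0,-0.52]],[[-468,-486,-70],[0,0,-0.52]],[[-468,-486,-70],[0,0,-0.52]],[[-468,-486,-70],[0,0,-0.52]],[[-468,-486,-70],[0,0,-0.52]],[[-468,-486,-70],[0,0,-0.52]],[[-468,-486,-70],[0,0,-0.52]],[[-468,-486,-70],[0,0,-0.52]],[[-468,-486,-70],[0,0,-0.52]],[[-468,-486,-70],[0,0,-0.52]]]' --grip 50

```text
time: 1.1
tool_pos: [408.2, 100.5, 282.6]
tcp_rot: [180.0, 0.0, -171.6]
ft_force: [1.0, 0.9, 0.1]
finger_gap: 49.7
grip_force: 0.0
```

```bash
python3 -c "
from h import *
go(477,-65,220,188.4)"
```

```text
at [408.2 100.5 282.6] [ 180.     0.  -171.6] | shift [ -43.9 -173.8   62.6] turn z -0.0 rows>= 4
```

Request:
jog_arm --rows '[[[-44,-174,62],[0,0,0]],[[-44,-174,62],[0,0,0]],[[-44,-174,62],[0,0,0]],[[-44,-174,62],[0,0,0]],[[-44,-174,62],[0,0,0]],[[-44,-174,62],[0,0,0]],[[-44,-174,62],[0,0,0]]]'

```text
time: 1.8
tool_pos: [476.8, -62.5, 220.8]
tcp_rot: [180.0, 0.0, -171.6]
ft_force: [-0.9, 0.4, -0.1]
finger_gap: 49.9
grip_force: 0.0
```

```bash
cat >> h.py <<'E'
def wcloud(f=None,save=None):
    s=r.sense(); p,d=r.snapshot('wrist'); c=r.camera_params('wrist')
    if f: cv2.imwrite(f'pics/{f}.png',cv2.resize(p,(800,600),interpolation=cv2.INTER_CUBIC))
    v,u=np.mgrid[0:384,0:512]; a=(u-c['cx'])/c['fx']; b=(v-c['cy'])/c['fy']; t=np.hypot(a,b)+1e-9
    k=np.tan(np.clip(t,0,1.45))/t; X=np.stack([a*k*d,b*k*d,d],-1)
    T=c['tool_from_camera']; X=X@T[:3,:3].T+T[:3,3]
    X=X@R.from_euler('xyz',s['tcp_rot'],degrees=True).as_matrix().T+s['tool_pos']
    X[(d<=0)|(t>1.2)]=np.nan; np.save('/tmp/w.npy',X); return p,X
def box(X,x0,x1,y0,y1,lo,hi):
    X=X.reshape(-1,3); m=(X[:,0]>x0)&(X[:,0]<x1)&(X[:,1]>y0)&(X[:,1]<y1); return rect(X[m],lo,hi)
E
python3 -c "
from h import *
p,X=wcloud('w1')
print('grip',box(X,440,515,-100,-30,150,170)); print('bar',box(X,440,515,-125,-5,100,123)); print('walls',box(X,400,550,-130,0,30,40))
print('arm',box(X,560,720,-160,-80,152,190)); print('arm tip',box(X,560,612,-160,-80,150,190)); print('wires',box(X,515,620,40,140,14,60))
go(477,-65,130,188.4)"
```

```text
grip (751, array([476.7, -65.4]), array([19.7, 19.5]), 8.4, array([475.3, -65.7, 159.8]))
bar (588, array([477.1, -66.3]), array([  6.1, 101.4]), 8.5, array([476.6, -66.1, 114.4]))
walls (1021, array([477.4, -66.3]), array([118.9,  97.8]), 8.4, array([457.6, -69.5,  34.6]))
arm 0
arm tip 0
wires (710, array([567.8,  90.8]), array([45.6, 69.5]), 89.8, array([565.2,  89.9,  40.9]))
at [477.  -62.3 221.1] [ 180.     0.  -171.6] | shift [ 0.4 -2.7 91.1] turn z 0.001 rows>= 2
```

View pics/w1.png

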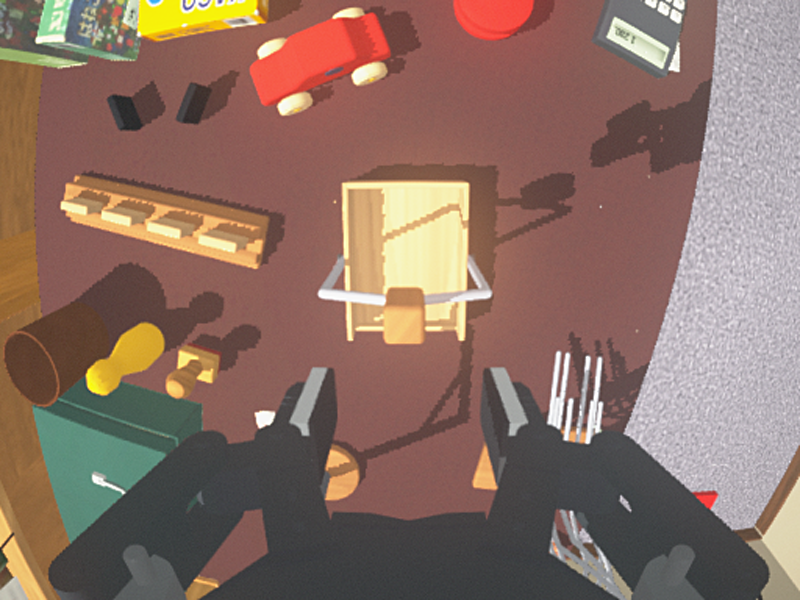

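The view shows the tray's grip at (405,315), high wall near the robot, and the wires at (575,390). I'll take the tray now.

Request:
jog_arm --rows '[[[0,3,45],[0,0,0]],[[0,3,70],[0,0,0]],[[0,3,90],[0,0,0]],[[0,3,90],[0,0,0]],[[0,3,90],[0,0,0]]]'

```text
time: 2.35
tool_pos: [476.7, -59.4, 131.5]
tcp_rot: [-180.0, 0.0, -171.5]
ft_force: [-0.1, 0.2, 0.9]
finger_gap: 49.9
grip_force: 0.0
```

Request:
jog_arm --rows '[[[0,0,0],[0,0,0]],[[0,0,0],[0,0,0]],[[0,0,0],[0,0,0]],[[0,0,0],[0,0,0]],[[0,0,0],[0,0,0]],[[0,0,0],[0,0,0]]]' --grip 0 --force 60

```text
time: 2.95
tool_pos: [477.6, -60.7, 131.9]
tcp_rot: [-179.9, 0.1, -171.6]
ft_force: [1.0, -1.6, 5.8]
finger_gap: 19.3
grip_force: 62.5
```

```bash
python3 -c "
from h import *
go(445,20,160,179.3); go(445,91.5,133,179.3); print(r.sense()['tool_pos'])"
```

```text
at [477.6 -60.7 131.9] [-1.799e+02  1.000e-01 -1.716e+02] | shift [ 20.5  84.6 -28.1] turn z 0.158 rows>= 2
at [477.6 -60.7 131.9] [-1.799e+02  1.000e-01 -1.716e+02] | shift [ 10.1 155.4  -1.1] turn z 0.158 rows>= 4
[477.60237351 -60.73459887 131.94789955]
```

Request:
jog_arm --rows '[[[0,0,-20],[0,0,0]],[[5,40,-20],[0,0,0.08]],[[10,80,-20],[0,0,0.158]],[[15,120,-20],[0,0,0.158]],[[15,155,-20],[0,0,0.158]],[[15,155,-20],[0,0,0.158]],[[15,155,-20],[0,0,0.158]]]'

```text
time: 3.65
tool_pos: [438.4, 91.4, 149.9]
tcp_rot: [-180.0, -0.1, 179.5]
ft_force: [0.1, -0.8, -4.1]
finger_gap: 19.2
grip_force: 60.7
```

```bash
python3 -c "
from h import *
print(r.sense()['ft_force'])
go(440,91.3,135,179.3);go(494,91.3,133,179.3)"
```

```text
[ 0.10870051 -0.78608567 -4.12538112]
at [438.4  91.4 149.9] [-1.800e+02 -1.000e-01  1.795e+02] | shift [-1.6 -0.1 14.9] turn z 0.003 rows>= 1
at [438.4  91.4 149.9] [-1.800e+02 -1.000e-01  1.795e+02] | shift [-55.6   0.4  16.9] turn z 0.003 rows>= 2
```

Request:
jog_arm --rows '[[[0,0,8],[0,0,0]],[[0,0,16],[0,0,0]],[[0,0,16],[0,0,0]],[[-12,0,16],[0,0,0]],[[-24,0,16],[0,0,0]],[[-36,0,16],[0,0,0]],[[-48,0,16],[0,0,0]],[[-55,0,16],[0,0,0]],[[-55,0,18],[0,0,0]],[[-55,0,18],[0,0,0]]]'

```text
time: 4.65
tool_pos: [493.7, 89.9, 132.1]
tcp_rot: [-180.0, -0.1, 179.3]
ft_force: [0.3, 1.1, -4.7]
finger_gap: 18.9
grip_force: 60.7
```

Request:
jog_arm --rows '[[[0,0,0],[0,0,0]],[[0,0,0],[0,0,0]],[[0,0,0],[0,0,0]],[[0,0,0],[0,0,0]],[[0,0,-30],[0,0,0]],[[0,0,-80],[0,0,0]],[[0,0,-90],[0,0,0]],[[0,0,-90],[0,0,0]],[[0,0,-90],[0,0,0]]]' --grip 50

```text
time: 5.55
tool_pos: [493.8, 90.3, 221.8]
tcp_rot: [-180.0, -0.0, 179.3]
ft_force: [0.1, -0.9, -0.9]
finger_gap: 49.8
grip_force: 0.0
```

```bash
python3 -c "
from h import *
p,X=wcloud()
print('grip',box(X,440,540,50,130,150,170)); print('bar',box(X,440,515,30,150,100,123)); print('walls',box(X,400,530,30,150,30,40))
print('wires',box(X,500,620,40,140,20,60))
p,d=snap('scene')
C=cloud('scene',150,80,260,300)
print('S grip',box(C,440,540,50,130,150,170),'head',box(C,580,700,0,200,284,300))
p,d=snap('top');C=cloud('top',120,120,260,300)
print('T grip',box(C,440,540,50,130,150,170))
print('arm',box(cloud('top',200,120,300,250),560,720,-160,-80,150,190))
go(480,-206,120,83.5)"
```

```text
grip (739, array([491.5,  89.6]), array([19.6, 19.3]), 89.3, array([490.1,  89.6, 159.8]))
bar (580, array([492. ,  88.8]), array([100.8,   6.1]), 89.2, array([491.4,  88.8, 114.3]))
walls (922, array([481.3,  89.2]), array([99.1, 98.1]), 89.4, array([463.9,  89.6,  34.6]))
wires (862, array([552.7,  88.4]), array([ 89.5, 105. ]), 89.7, array([549.6,  89.7,  39. ]))
S grip (74, array([490.8,  89.4]), array([22.6, 20.9]), 86.5, array([489.9,  87.1, 156.6])) head (491, array([643.3,  89.5]), array([66.4, 96.2]), 0.0, array([641.1,  86.4, 288.5]))
T grip (37, array([489.2,  89.9]), array([18. , 10.4]), 85.2, array([488.6,  90.1, 159.6]))
arm (155, array([ 640.6, -119.5]), array([132.4,  11.4]), 7.7, array([ 642.2, -120.2,  166.7]))
at [493.   90.1 220.4] [-180.    -0.2  179.3] | shift [   9.5 -296.3  100.4] turn z 1.672 rows>= 12
```

Request:
jog_arm --rows '[[[10,-60,0],[0,0,0.16]],[[10,-110,0],[0,0,0.32]],[[10,-160,0],[0,0,0.48]],[[10,-210,0],[0,0,0.64]],[[10,-260,0],[0,0,0.8]],[[10,-296,0],[0,0,0.96]],[[10,-296,20],[0,0,1.12]],[[10,-296,60],[0,0,1.28]],[[10,-296,80],[0,0,1.44]],[[10,-296,80],[0,0,1.6]]]' --grip 40

```text
time: 6.7
tool_pos: [477.0, -204.0, 136.5]
tcp_rot: [-179.5, -0.3, 93.0]
ft_force: [-0.7, 1.0, -0.9]
finger_gap: 40.2
grip_force: 0.0
```

Request:
jog_arm --rows '[[[0,0,0],[0,0,0.1]],[[0,0,0],[0,0,0.1]],[[0,0,0],[0,0,0.1]],[[0,0,0],[0,0,0.1]]]'

```text
time: 7.1
tool_pos: [480.5, -205.5, 142.2]
tcp_rot: [-180.0, -0.0, 87.8]
ft_force: [-0.6, 0.5, -0.6]
finger_gap: 40.1
grip_force: 0.0
```

```bash
python3 -c "
from h import *
p,X=wcloud('w2')
for k in (72,24,-24,-72):
    x,y=471.6+.113*k,-278.7+.9936*k
    print(box(X,x-20,x+20,y-21,y+21,30,45), box(X,x-35,x+35,y-21,y+21,12,24))
go(480,-207,20,83.5)"
```

```text
(340, array([ 480. , -209.1]), array([31.9,  8.4]), 83.5, array([ 479.9, -207.7,   38.3])) (1093, array([ 480., -207.]), array([44.1, 32.2]), 84.0, array([ 480.1, -205.4,   18.7]))
(287, array([ 474.3, -256.4]), array([31.5,  8.5]), 87.4, array([ 474.5, -254.8,   38.3])) (945, array([ 474.4, -254.8]), array([45. , 32.4]), 84.1, array([ 474.6, -252.8,   18.8]))
(250, array([ 468.9, -304.1]), array([32.7,  8.7]), 83.0, array([ 469. , -301.9,   38.1])) (738, array([ 469. , -302.6]), array([44. , 33.2]), 85.9, array([ 468.4, -300.4,   19. ]))
(182, array([ 463.5, -350.9]), array([31.1,  7.7]), 86.7, array([ 463.5, -348. ,   37.9])) (563, array([ 462.8, -350.2]), array([45.2, 31.8]), 83.5, array([ 463. , -349.2,   19. ]))
at [ 480.5 -205.6  142.4] [-180.    -0.    87.8] | shift [ -1.5  -0.5 122.4] turn z 0.074 rows>= 3
```

View pics/w2.png

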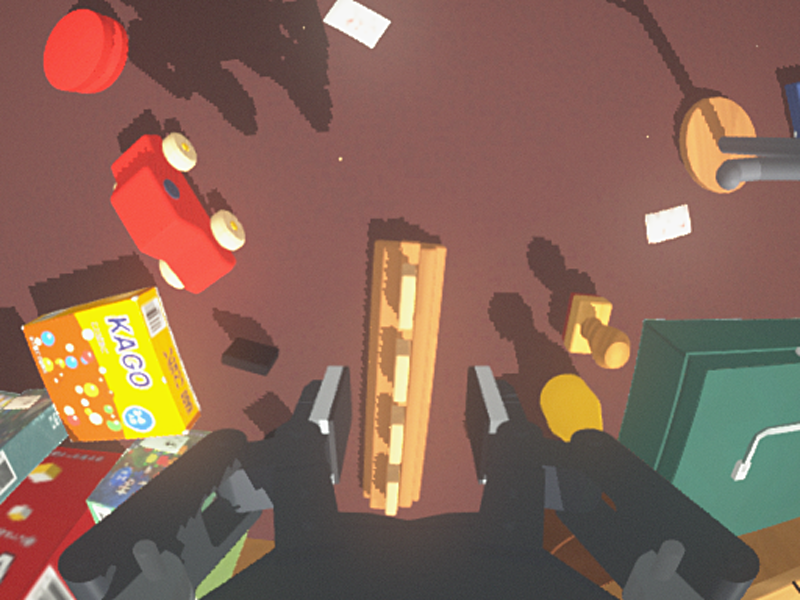

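All four tiles stand in the rack, at (410,290), (402,365), (397,450) and (392,495). The black blocks at (250,355) and (270,405) are look-alikes lying off the rack, so I'll leave them alone. Taking tile 1.

Request:
jog_arm --rows '[[[-2,-1,40],[0,0,0.074]],[[-2,-1,80],[0,0,0.074]],[[-2,-1,105],[0,0,0.074]],[[-2,-1,119],[0,0,0.074]],[[-2,-1,119],[0,0,0.074]],[[-2,-1,119],[0,0,0.074]]]' --grip 30

```text
time: 7.75
tool_pos: [480.3, -208.0, 24.7]
tcp_rot: [179.9, 0.0, 83.4]
ft_force: [1.3, -0.2, 0.6]
finger_gap: 30.2
grip_force: 0.0
```

Request:
jog_arm --rows '[[[0,0,0],[0,0,0]],[[0,0,0],[0,0,0]],[[0,0,0],[0,0,0]],[[0,0,0],[0,0,0]],[[0,0,0],[0,0,0]]]' --grip 0 --force 30

```text
time: 8.25
tool_pos: [480.5, -208.3, 25.4]
tcp_rot: [179.9, 0.1, 83.4]
ft_force: [-2.3, 0.3, 5.7]
finger_gap: 7.1
grip_force: 32.9
```

```bash
python3 -c "
from h import *
go(480,-207,353,83.5); go(500,80,353,89.3); go(643.5,90,353,89.3)"
```

```text
at [ 480.5 -208.3   25.4] [1.799e+02 1.000e-01 8.340e+01] | shift [   1.2   -0.7 -327.6] turn z -0.001 rows>= 7
at [ 480.5 -208.3   25.4] [1.799e+02 1.000e-01 8.340e+01] | shift [ 288.6  -13.7 -327.6] turn z -0.103 rows>= 9
at [ 480.5 -208.3   25.4] [1.799e+02 1.000e-01 8.340e+01] | shift [ 315.   127.7 -327.6] turn z -0.103 rows>= 10
```

Request:
jog_arm --rows '[[[0,0,-30],[0,0,0]],[[0,0,-75],[0,0,0]],[[0,0,-120],[0,0,0]],[[10,0,-165],[0,0,0]],[[30,0,-205],[0,0,0]],[[60,0,-240],[0,0,-0.05]],[[95,0,-270],[0,0,-0.1]],[[135,0,-295],[0,0,-0.103]],[[180,0,-305],[0,0,-0.103]],[[225,0,-310],[0,0,-0.103]]]'

```text
time: 9.25
tool_pos: [506.0, 17.4, 336.8]
tcp_rot: [179.7, 0.0, 89.3]
ft_force: [1.3, -0.5, -0.7]
finger_gap: 7.0
grip_force: 31.8
```

Request:
jog_arm --rows '[[[45,20,-15],[0,0,0]],[[75,60,-18],[0,0,0]],[[90,100,-18],[0,0,0]],[[90,130,-18],[0,0,0]],[[90,130,-18],[0,0,0]],[[90,130,-18],[0,0,0]],[[90,130,-18],[0,0,0]]]'

```text
time: 9.95
tool_pos: [636.0, 104.2, 352.5]
tcp_rot: [179.9, -0.0, 89.3]
ft_force: [0.1, -0.7, 0.4]
finger_gap: 7.0
grip_force: 31.8
```

```bash
python3 -c "
from h import *
p,X=wcloud('w3'); print(r.sense()['finger_gap'])
print('head',box(X,580,710,20,160,283,297),'tile',box(X,620,660,60,120,300,345))
Y=X.reshape(-1,3); go(643.5,90,312,89.3)
p,d=snap('scene'); C=cloud('scene',150,80,260,300); print('tray',box(C,440,540,50,130,150,170))"
```

```text
6.961448083425727
head (5144, array([644.5,  95.4]), array([84. , 64.3]), 88.6, array([646.8, 104.9, 290.7])) tile (70, array([636.8, 118.6]), array([2.2, 7.9]), 86.5, array([636.6, 118.9, 341. ]))
at [635.9 104.2 352.8] [179.9  -0.   89.3] | shift [-14.1   7.7  40.8] turn z 0.0 rows>= 1
tray (70, array([491. ,  88.8]), array([21. , 21.5]), 8.0, array([489.9,  87.2, 157. ]))
```

View pics/w3.png

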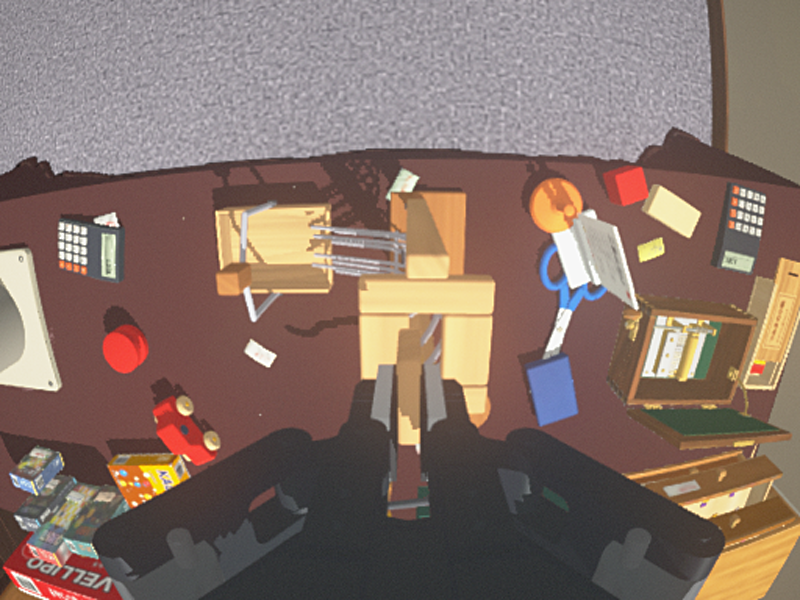

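```bash
python3 -c "
from h import *
Y=np.load('/tmp/w.npy').reshape(-1,3); Y=Y[(Y[:,2]>287)&(Y[:,2]<294)]
for y0 in range(88,126,4):
    q=np.sort(Y[abs(Y[:,1]-y0)<2][:,0]); 
    if len(q)<5: continue
    g=np.diff(q); i=g.argmax(); print(y0,q[0].round(1),q[-1].round(1),'gap',q[i].round(1),q[i+1].round(1))
for x in (640,643,646,649): 
    q=np.sort(Y[abs(Y[:,0]-x)<1.5][:,1]); print(x,q[:1])"
```

```text
88 612.2 675.8 gap 630.0 652.6
92 612.4 675.5 gap 630.8 652.7
96 612.6 676.4 gap 630.9 652.6
100 612.8 675.9 gap 636.1 652.6
104 613.1 675.7 gap 636.2 653.1
108 613.2 676.3 gap 648.6 649.4
112 613.5 676.3 gap 647.2 647.9
116 613.5 676.0 gap 642.8 643.5
120 613.0 676.7 gap 613.1 613.8
124 613.1 676.6 gap 673.3 674.0
640 [108.98292858]
643 [109.04476671]
646 [109.00743667]
649 [109.17843351]
```

Request:
jog_arm --rows '[[[-14,8,0],[0,0,0]],[[-14,8,15],[0,0,0]],[[-14,8,30],[0,0,0]],[[-14,8,40],[0,0,0]],[[-14,8,48],[0,0,0]],[[-14,8,55],[0,0,0]],[[-14,8,55],[0,0,0]],[[-14,8,55],[0,0,0]]]'

```text
time: 10.85
tool_pos: [644.3, 90.4, 296.7]
tcp_rot: [180.0, -0.0, 89.3]
ft_force: [0.1, 0.7, -1.1]
finger_gap: 7.0
grip_force: 31.8
```

Request:
jog_arm --rows '[[[0,0,0],[0,0,0]],[[0,0,0],[0,0,0]],[[0,0,0],[0,0,0]],[[0,0,-20],[0,0,0]],[[0,0,-55],[0,0,0]],[[0,0,-55],[0,0,0]],[[0,0,-55],[0,0,0]],[[0,0,-55],[0,0,0]],[[0,0,-55],[0,0,0]]]' --grip 30

```text
time: 11.75
tool_pos: [643.8, 90.2, 350.1]
tcp_rot: [-179.9, 0.0, 89.3]
ft_force: [0.3, 0.5, -0.7]
finger_gap: 29.9
grip_force: 0.0
```

```bash
python3 -c "
from h import *
p,X=wcloud()
q,d=snap('scene'); C=cloud('scene',150,80,260,300); print('tray',box(C,440,540,50,130,150,170))
m=np.hstack([cv2.resize(p[80:240,120:320],(400,320)),cv2.resize(q[150:270,150:300],(400,320),interpolation=cv2.INTER_CUBIC)]); cv2.imwrite('pics/m2.png',m)
go(520,60,353,83.5)
go(474.4,-255.5,140,83.5)"
```

```text
tray (73, array([491.1,  89.1]), array([21.3, 21.3]), 8.5, array([489.9,  87.3, 156.6]))
at [643.9  90.3 350.3] [-179.9    0.    89.3] | shift [ -31.8 -123.5   -2.7] turn z 0.101 rows>= 3
at [643.9  90.3 350.3] [-179.9    0.    89.3] | shift [-347.8 -165.3  210.3] turn z 0.101 rows>= 9
```

View pics/m2.png

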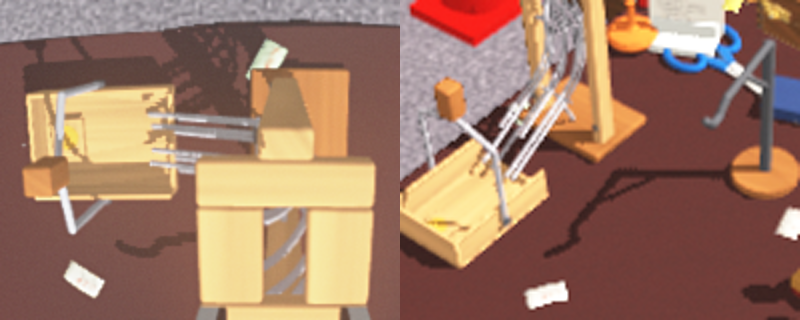

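Tile 1 lies brass up in the tray, with gold visible at (70,137) and (440,222). Next is tile 2.

Request:
jog_arm --rows '[[[-15,-45,0],[0,0,0]],[[-35,-90,0],[0,0,0.05]],[[-65,-125,0],[0,0,0.1]],[[-105,-150,0],[0,0,0.1]],[[-150,-165,5],[0,0,0.1]],[[-195,-165,20],[0,0,0.1]],[[-235,-165,45],[0,0,0.1]],[[-270,-165,75],[0,0,0.1]],[[-300,-165,110],[0,0,0.1]],[[-325,-165,150],[0,0,0.1]]]'

```text
time: 12.85
tool_pos: [475.2, -234.7, 200.9]
tcp_rot: [179.9, 0.1, 83.5]
ft_force: [0.7, -0.0, 0.0]
finger_gap: 29.8
grip_force: 0.0
```

Request:
jog_arm --rows '[[[-23,0,40],[0,0,0]],[[-23,0,80],[0,0,0]],[[-23,0,100],[0,0,0]],[[-23,0,100],[0,0,0]],[[-23,0,100],[0,0,0]]]'

```text
time: 13.35
tool_pos: [472.7, -255.5, 101.8]
tcp_rot: [-180.0, -0.0, 83.6]
ft_force: [0.4, -0.4, 0.8]
finger_gap: 29.7
grip_force: 0.0
```

```bash
python3 -c "
from h import *
go(474.4,-255.5,24,83.5)"
```

```text
at [ 472.7 -255.5  101.8] [-180.    -0.    83.6] | shift [ 0.2  1.7 77.8] turn z 0.001 rows>= 2
```

Request:
jog_arm --rows '[[[0,2,35],[0,0,0]],[[0,2,60],[0,0,0]],[[0,2,77],[0,0,0]],[[0,2,77],[0,0,0]],[[0,2,77],[0,0,0]]]'

```text
time: 13.85
tool_pos: [476.0, -256.4, 26.6]
tcp_rot: [179.9, 0.1, 83.6]
ft_force: [-0.6, 0.3, 0.6]
finger_gap: 30.3
grip_force: 0.0
```

Request:
jog_arm --rows '[[[0,0,0],[0,0,0]],[[0,0,0],[0,0,0]],[[0,0,0],[0,0,0]],[[0,0,0],[0,0,0]],[[0,0,0],[0,0,0]]]' --grip 0

```text
time: 14.35
tool_pos: [475.3, -256.6, 26.4]
tcp_rot: [179.9, 0.1, 83.6]
ft_force: [-4.4, 0.9, 7.7]
finger_gap: 7.0
grip_force: 29.5
```

```bash
python3 -c "
from h import *
go(643.8,90.4,350,89.3)"
```

```text
at [ 475.3 -256.6   26.4] [1.799e+02 1.000e-01 8.360e+01] | shift [ 363.7  128.7 -323.6] turn z -0.1 rows>= 11
```

Request:
jog_arm --rows '[[[0,0,-30],[0,0,0]],[[0,0,-75],[0,0,0]],[[0,0,-120],[0,0,0]],[[10,0,-165],[0,0,0]],[[30,0,-205],[0,0,0]],[[60,0,-240],[0,0,-0.05]],[[95,0,-270],[0,0,-0.1]],[[135,0,-295],[0,0,-0.1]],[[180,0,-305],[0,0,-0.1]],[[225,0,-320],[0,0,-0.1]]]'

```text
time: 15.35
tool_pos: [499.9, -30.8, 346.4]
tcp_rot: [179.9, 0.0, 89.3]
ft_force: [0.9, 0.5, 0.5]
finger_gap: 7.1
grip_force: 29.8
```

Request:
jog_arm --rows '[[[45,5,-5],[0,0,0]],[[85,25,-5],[0,0,0]],[[120,60,-5],[0,0,0]],[[140,100,-5],[0,0,0]],[[140,130,-5],[0,0,0]],[[140,130,-5],[0,0,0]],[[140,130,-5],[0,0,0]]]'

```text
time: 16.05
tool_pos: [631.7, 106.3, 349.3]
tcp_rot: [-180.0, 0.0, 89.3]
ft_force: [-0.2, -0.0, -0.4]
finger_gap: 6.9
grip_force: 29.8
```

```bash
cat > chk.py <<'E'
from h import *
s=r.sense(); p,X=wcloud(); x,y=s['tool_pos'][:2]
t=box(X,x-15,x+15,y+5,y+30,s['tool_pos'][2]-20,s['tool_pos'][2]-1); print('tile far part',t,'gap',s['finger_gap'])
C0=snap('scene'); C=cloud('scene',150,80,260,300); print('tray',box(C,440,560,40,140,150,170))
go(643.6,90.2,297.5,89.3)
E
python3 chk.py
```

```text
tile far part (142, array([632.4, 121.5]), array([1.6, 7.7]), 86.3, array([632.3, 121.6, 341.3])) gap 6.945265875328344
tray (72, array([491.5,  90.2]), array([20.4, 22.2]), 3.3, array([489.8,  86.9, 156.8]))
at [631.2 106.  350.6] [179.9  -0.   89.3] | shift [-15.7  12.6  53.1] turn z -0.0 rows>= 2
```

Request:
jog_arm --rows '[[[-16,12,0],[0,0,0]],[[-16,12,10],[0,0,0]],[[-16,12,25],[0,0,0]],[[-16,12,38],[0,0,0]],[[-16,12,46],[0,0,0]],[[-16,12,52],[0,0,0]],[[-16,12,52],[0,0,0]],[[-16,12,52],[0,0,0]]]'

```text
time: 16.95
tool_pos: [643.4, 90.3, 297.8]
tcp_rot: [180.0, -0.0, 89.3]
ft_force: [0.8, -0.7, 0.6]
finger_gap: 6.8
grip_force: 29.8
```

Request:
jog_arm --rows '[[[0,0,0],[0,0,0]],[[0,0,0],[0,0,0]],[[0,0,0],[0,0,0]],[[0,0,-20],[0,0,0]],[[0,0,-55],[0,0,0]],[[0,0,-55],[0,0,0]],[[0,0,-55],[0,0,0]],[[0,0,-55],[0,0,0]],[[0,0,-55],[0,0,0]]]' --grip 30

```text
time: 17.85
tool_pos: [643.0, 90.0, 351.1]
tcp_rot: [-179.9, 0.0, 89.3]
ft_force: [0.0, -0.1, 0.2]
finger_gap: 30.4
grip_force: 0.0
```

```bash
cat > chk2.py <<'E'
from h import *
import sys
p,X=wcloud(); q,d=snap('scene'); C=cloud('scene',150,80,260,300); print('tray',box(C,440,560,40,140,150,170))
def brass(im,u0,v0,u1,v1):
    h=cv2.cvtColor(im[v0:v1,u0:u1],cv2.COLOR_BGR2HSV); m=cv2.inRange(h,(20,150,100),(32,255,255)); n,_,s,c=cv2.connectedComponentsWithStats(m); return [(int(a[4]),np.round(b+[u0,v0]).tolist()) for a,b in zip(s[1:],c[1:]) if a[4]>3]
print('brass w',brass(p,120,110,220,200),'s',brass(q,150,200,230,270))
cv2.imwrite(f'pics/{sys.argv[1]}.png',np.hstack([cv2.resize(p[80:240,120:320],(400,320)),cv2.resize(q[150:270,150:300],(400,320),interpolation=cv2.INTER_CUBIC)]))
go(469,-303,100,83.5);go(463.5,-350.5,100,83.5)
E
python3 chk2.py m3
```

```text
tray (71, array([491.2,  88.7]), array([20.6, 20.7]), 89.2, array([489.7,  87.4, 156.8]))
brass w [(56, [166.0, 147.0]), (14, [146.0, 147.0])] s [(24, [172.0, 227.0]), (15, [164.0, 234.0])]
at [643.   90.  351.3] [-179.9    0.    89.3] | shift [-395.1 -169.3  251.3] turn z 0.101 rows>= 10
at [643.   90.  351.3] [-179.9    0.    89.3] | shift [-442.7 -174.2  251.3] turn z 0.101 rows>= 11
```

View pics/m3.png

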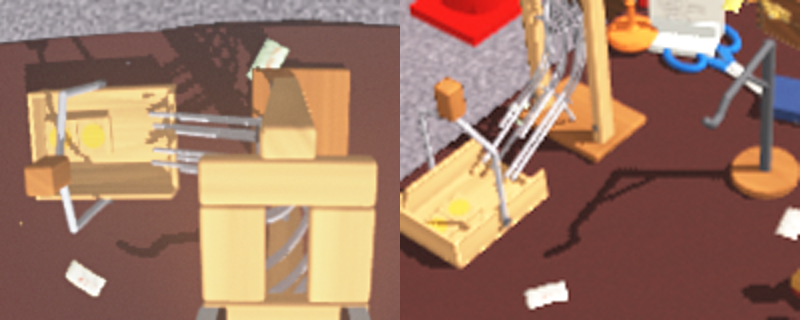

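Two brass discs now show, at (52,135) and (93,135). Next is tile 3.

Request:
jog_arm --rows '[[[-15,-45,0],[0,0,0]],[[-35,-90,0],[0,0,0.05]],[[-65,-125,0],[0,0,0.1]],[[-105,-150,0],[0,0,0.1]],[[-150,-169,5],[0,0,0.1]],[[-195,-169,15],[0,0,0.1]],[[-240,-169,35],[0,0,0.1]],[[-280,-169,60],[0,0,0.1]],[[-320,-169,90],[0,0,0.1]],[[-350,-169,130],[0,0,0.1]]]'

```text
time: 18.95
tool_pos: [470.3, -260.7, 222.8]
tcp_rot: [179.8, 0.1, 83.5]
ft_force: [0.3, 0.5, -0.1]
finger_gap: 30.1
grip_force: 0.0
```

Request:
jog_arm --rows '[[[-30,0,35],[0,0,0]],[[-45,0,75],[0,0,0]],[[-45,0,115],[0,0,0]],[[-45,0,120],[0,0,0]],[[-45,0,120],[0,0,0]],[[-45,0,120],[0,0,0]]]'

```text
time: 19.55
tool_pos: [466.5, -303.1, 105.0]
tcp_rot: [179.9, 0.1, 83.6]
ft_force: [0.3, 0.9, 0.7]
finger_gap: 30.1
grip_force: 0.0
```

```bash
python3 -c "
from h import *
go(469,-303,24,83.5)"
```

```text
at [ 466.5 -303.1  105. ] [1.799e+02 1.000e-01 8.360e+01] | shift [ 0.4  2.5 81. ] turn z 0.002 rows>= 2
```

Request:
jog_arm --rows '[[[0,2,35],[0,0,0]],[[0,2,60],[0,0,0]],[[0,2,76],[0,0,0]],[[0,2,77],[0,0,0]],[[0,2,77],[0,0,0]]]'

```text
time: 20.05
tool_pos: [468.1, -303.3, 27.1]
tcp_rot: [179.9, 0.1, 83.6]
ft_force: [0.0, -0.8, 0.2]
finger_gap: 30.0
grip_force: 0.0
```

Request:
jog_arm --rows '[[[0,0,0],[0,0,0]],[[0,0,0],[0,0,0]],[[0,0,0],[0,0,0]],[[0,0,0],[0,0,0]],[[0,0,0],[0,0,0]]]' --grip 0

```text
time: 20.55
tool_pos: [468.5, -303.8, 27.6]
tcp_rot: [179.8, 0.1, 83.6]
ft_force: [-0.2, 1.0, 7.6]
finger_gap: 7.2
grip_force: 32.1
```

```bash
python3 -c "
from h import *
go(632,106,350,89.3)"
```

```text
at [ 468.5 -303.8   27.6] [1.798e+02 1.000e-01 8.360e+01] | shift [ 425.5  116.7 -322.4] turn z -0.1 rows>= 11
```

Request:
jog_arm --rows '[[[0,0,-30],[0,0,0]],[[0,0,-75],[0,0,0]],[[0,0,-120],[0,0,0]],[[10,0,-165],[0,0,0]],[[35,0,-205],[0,0,0]],[[70,0,-240],[0,0,-0.05]],[[108,0,-270],[0,0,-0.1]],[[150,0,-295],[0,0,-0.1]],[[195,0,-310],[0,0,-0.1]],[[244,0,-320],[0,0,-0.1]]]'

```text
time: 21.55
tool_pos: [494.7, -59.2, 348.3]
tcp_rot: [179.8, 0.1, 89.2]
ft_force: [1.3, 0.5, -0.4]
finger_gap: 6.9
grip_force: 30.9
```

Request:
jog_arm --rows '[[[48,0,-3],[0,0,0]],[[95,10,-3],[0,0,0]],[[135,35,-3],[0,0,0]],[[165,70,-3],[0,0,0]],[[180,110,-3],[0,0,0]],[[180,134,-3],[0,0,0]],[[180,134,-3],[0,0,0]],[[180,134,-3],[0,0,0]],[[180,134,-3],[0,0,0]]]'

```text
time: 22.45
tool_pos: [630.1, 117.8, 349.3]
tcp_rot: [180.0, -0.0, 89.3]
ft_force: [0.1, -0.2, -0.2]
finger_gap: 7.1
grip_force: 30.9
```

```bash
python3 chk.py
```

```text
tile far part (176, array([632.2, 131.2]), array([ 5.4, 10. ]), 60.4, array([631.1, 132.4, 340.6])) gap 7.061603479990768
tray (70, array([490.8,  89.7]), array([21.3, 21.8]), 9.9, array([489.8,  87.2, 156.9]))
at [630.  117.8 349.6] [179.9  -0.   89.3] | shift [-27.4  13.9  52.1] turn z -0.0 rows>= 2
```

Request:
jog_arm --rows '[[[-15,8,0],[0,0,0]],[[-28,13,0],[0,0,0]],[[-28,13,10],[0,0,0]],[[-28,13,25],[0,0,0]],[[-28,13,38],[0,0,0]],[[-28,13,46],[0,0,0]],[[-28,13,51],[0,0,0]],[[-28,13,51],[0,0,0]],[[-28,13,51],[0,0,0]]]'

```text
time: 23.45
tool_pos: [643.3, 90.1, 297.9]
tcp_rot: [180.0, -0.0, 89.3]
ft_force: [0.9, 0.0, -0.3]
finger_gap: 6.5
grip_force: 30.9
```

Request:
jog_arm --rows '[[[0,0,0],[0,0,0]],[[0,0,0],[0,0,0]],[[0,0,0],[0,0,0]],[[0,0,-20],[0,0,0]],[[0,0,-55],[0,0,0]],[[0,0,-55],[0,0,0]],[[0,0,-55],[0,0,0]],[[0,0,-55],[0,0,0]],[[0,0,-55],[0,0,0]]]' --grip 30

```text
time: 24.35
tool_pos: [642.8, 89.8, 351.0]
tcp_rot: [-179.9, 0.0, 89.3]
ft_force: [0.7, 0.2, -0.1]
finger_gap: 29.9
grip_force: 0.0
```

```bash
python3 chk2.py m4
```

```text
tray (71, array([490.5,  88. ]), array([20.3, 23.8]), 7.9, array([489.8,  87.4, 156.9]))
brass w [(54, [166.0, 147.0]), (12, [146.0, 147.0]), (11, [154.0, 148.0]), (55, [184.0, 148.0])] s [(25, [181.0, 221.0]), (24, [171.0, 227.0]), (13, [164.0, 234.0])]
at [642.9  89.8 351.3] [-179.9    0.    89.3] | shift [-394.9 -169.1  251.3] turn z 0.101 rows>= 10
at [642.9  89.8 351.3] [-179.9    0.    89.3] | shift [-442.5 -174.1  251.3] turn z 0.101 rows>= 11
```

View pics/m4.png

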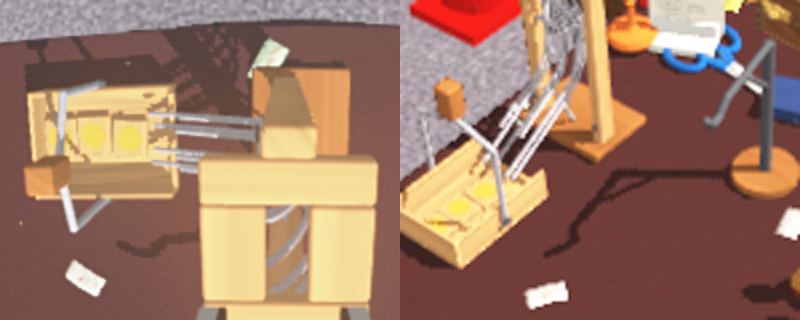

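Three brass discs lie in a row. Next is tile 4.

Request:
jog_arm --rows '[[[-15,-45,0],[0,0,0]],[[-35,-90,0],[0,0,0.05]],[[-65,-125,0],[0,0,0.1]],[[-105,-150,0],[0,0,0.1]],[[-150,-172,0],[0,0,0.1]],[[-199,-174,5],[0,0,0.1]],[[-246,-174,20],[0,0,0.1]],[[-290,-174,40],[0,0,0.1]],[[-333,-174,65],[0,0,0.1]],[[-372,-174,95],[0,0,0.1]]]'

```text
time: 25.45
tool_pos: [464.6, -282.3, 257.3]
tcp_rot: [179.9, 0.1, 83.5]
ft_force: [0.1, -0.6, 0.5]
finger_gap: 30.1
grip_force: 0.0
```

Request:
jog_arm --rows '[[[-35,0,30],[0,0,0]],[[-65,0,65],[0,0,0]],[[-70,0,105],[0,0,0]],[[-70,0,145],[0,0,0]],[[-70,0,155],[0,0,0]],[[-70,0,155],[0,0,0]],[[-70,0,155],[0,0,0]]]'

```text
time: 26.15
tool_pos: [458.0, -350.1, 104.6]
tcp_rot: [179.9, 0.1, 83.6]
ft_force: [0.4, -0.5, 0.1]
finger_gap: 29.9
grip_force: 0.0
```

```bash
python3 -c "
from h import *
go(463.5,-350.5,24,83.5)"
```

```text
at [ 458.  -350.1  104.6] [1.799e+02 1.000e-01 8.360e+01] | shift [ 0.2  5.5 80.6] turn z 0.002 rows>= 2
```

Request:
jog_arm --rows '[[[0,5,35],[0,0,0]],[[0,5,60],[0,0,0]],[[0,5,76],[0,0,0]],[[0,5,78],[0,0,0]],[[0,5,78],[0,0,0]]]'

```text
time: 26.65
tool_pos: [462.7, -350.7, 26.0]
tcp_rot: [179.9, 0.1, 83.6]
ft_force: [0.3, -0.3, 0.7]
finger_gap: 30.2
grip_force: 0.0
```

Request:
jog_arm --rows '[[[0,0,0],[0,0,0]],[[0,0,0],[0,0,0]],[[0,0,0],[0,0,0]],[[0,0,0],[0,0,0]],[[0,0,0],[0,0,0]]]' --grip 0

```text
time: 27.15
tool_pos: [463.1, -351.2, 26.6]
tcp_rot: [179.8, 0.1, 83.6]
ft_force: [0.0, 1.0, 7.1]
finger_gap: 7.0
grip_force: 32.5
```

```bash
python3 -c "
from h import *
go(632,106,350,89.3)"
```

```text
at [ 463.1 -351.2   26.6] [1.798e+02 1.000e-01 8.360e+01] | shift [ 473.2  116.7 -323.4] turn z -0.1 rows>= 12
```

Request:
jog_arm --rows '[[[0,0,-30],[0,0,0]],[[0,0,-75],[0,0,0]],[[0,0,-120],[0,0,0]],[[15,0,-165],[0,0,0]],[[40,0,-205],[0,0,0]],[[75,0,-240],[0,0,-0.05]],[[113,0,-270],[0,0,-0.1]],[[155,0,-295],[0,0,-0.1]],[[200,0,-310],[0,0,-0.1]],[[249,0,-321],[0,0,-0.1]]]'

```text
time: 28.15
tool_pos: [489.9, -101.7, 348.0]
tcp_rot: [179.8, 0.1, 89.3]
ft_force: [1.2, -0.0, -0.1]
finger_gap: 7.3
grip_force: 31.2
```

Request:
jog_arm --rows '[[[48,0,-3],[0,0,0]],[[97,5,-3],[0,0,0]],[[143,20,-3],[0,0,0]],[[185,45,-3],[0,0,0]],[[215,85,-3],[0,0,0]],[[222,125,-3],[0,0,0]],[[222,136,-3],[0,0,0]],[[222,136,-3],[0,0,0]],[[222,136,-3],[0,0,0]],[[222,136,-3],[0,0,0]]]'

```text
time: 29.15
tool_pos: [627.8, 117.2, 349.4]
tcp_rot: [179.9, -0.0, 89.3]
ft_force: [-0.5, -0.1, -0.7]
finger_gap: 6.7
grip_force: 31.2
```

```bash
python3 chk.py
```

```text
tile far part (154, array([630. , 130.2]), array([ 4.9, 10.2]), 57.7, array([628.8, 131.5, 341.3])) gap 6.729896538230679
tray (71, array([491.3,  88.6]), array([20.6, 21.3]), 9.6, array([490.1,  87.3, 156.7]))
at [627.9 117.2 349.6] [179.9  -0.   89.3] | shift [-26.8  16.1  52.1] turn z -0.0 rows>= 2
```

Request:
jog_arm --rows '[[[-15,8,0],[0,0,0]],[[-27,15,0],[0,0,0]],[[-27,15,10],[0,0,0]],[[-27,15,25],[0,0,0]],[[-27,15,38],[0,0,0]],[[-27,15,46],[0,0,0]],[[-27,15,51],[0,0,0]],[[-27,15,51],[0,0,0]],[[-27,15,51],[0,0,0]]]'

```text
time: 30.15
tool_pos: [643.2, 90.5, 297.9]
tcp_rot: [180.0, -0.0, 89.3]
ft_force: [-0.0, -0.7, -0.0]
finger_gap: 7.2
grip_force: 31.2
```

Request:
jog_arm --rows '[[[0,0,0],[0,0,0]],[[0,0,0],[0,0,0]],[[0,0,0],[0,0,0]],[[0,0,-20],[0,0,0]],[[0,0,-55],[0,0,0]],[[0,0,-55],[0,0,0]],[[0,0,-55],[0,0,0]],[[0,0,-55],[0,0,0]],[[0,0,-55],[0,0,0]]]' --grip 30

```text
time: 31.05
tool_pos: [642.6, 90.2, 351.0]
tcp_rot: [-179.9, 0.0, 89.3]
ft_force: [0.2, -0.1, -0.3]
finger_gap: 29.9
grip_force: 0.0
```

```bash
python3 chk2.py m5; python3 -c "
from h import *
go(440,90,300,179.3)"
```

```text
tray (72, array([490.6,  87.6]), array([20.8, 21.5]), 7.7, array([489.9,  87.1, 156.8]))
brass w [(47, [173.0, 148.0]), (15, [146.0, 147.0]), (6, [154.0, 147.0]), (33, [186.0, 149.0])] s [(7, [183.0, 221.0]), (25, [175.0, 222.0]), (10, [171.0, 228.0]), (13, [164.0, 234.0])]
at [642.7  90.2 351.2] [-179.9    0.    89.3] | shift [-395.3 -169.   251.2] turn z 0.101 rows>= 10
at [642.7  90.2 351.2] [-179.9    0.    89.3] | shift [-442.9 -173.9  251.2] turn z 0.101 rows>= 11
at [642.7  90.2 351.2] [-179.9    0.    89.3] | shift [  -2.7 -202.7   51.2] turn z -1.571 rows>= 11
```

View pics/m5.png

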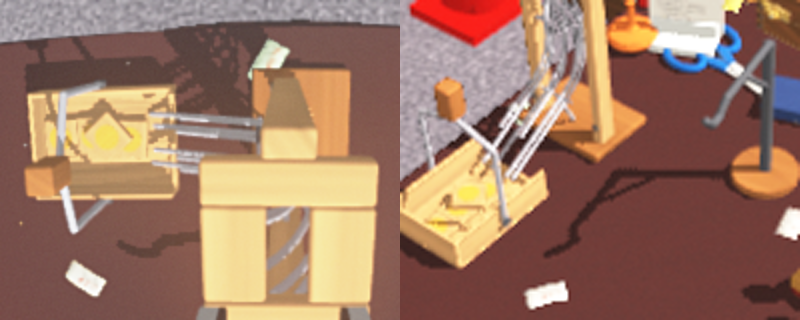

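All four tiles are in the tray, brass up, with the fourth lying flat on top at (105,135). Going back for the tray's grip.

Request:
jog_arm --rows '[[[0,-40,0],[0,0,-0.15]],[[0,-90,0],[0,0,-0.3]],[[0,-130,0],[0,0,-0.45]],[[0,-160,0],[0,0,-0.6]],[[0,-160,20],[0,0,-0.75]],[[0,-160,50],[0,0,-0.9]],[[0,-160,80],[0,0,-1.05]],[[0,-160,110],[0,0,-1.2]],[[0,-160,125],[0,0,-1.35]],[[0,-160,125],[0,0,-1.5]]]' --grip 50

```text
time: 32.15
tool_pos: [480.9, 92.0, 223.6]
tcp_rot: [-179.9, -0.3, 175.6]
ft_force: [-0.8, -0.3, 0.5]
finger_gap: 50.0
grip_force: 0.0
```

Request:
jog_arm --rows '[[[0,0,0],[0,0,-0.071]],[[0,0,0],[0,0,-0.071]],[[0,0,0],[0,0,-0.071]],[[0,0,0],[0,0,-0.071]]]'

```text
time: 32.55
tool_pos: [483.1, 92.2, 227.5]
tcp_rot: [-180.0, 0.0, 179.2]
ft_force: [-0.3, 0.5, 0.9]
finger_gap: 50.2
grip_force: 0.0
```

```bash
python3 -c "
from h import *
p,X=wcloud('w6')
print('grip',box(X,440,540,50,130,150,170)); print('bar',box(X,440,535,30,150,100,123)); print('walls',box(X,400,550,30,150,30,40))
go(491.8,89.4,130,179.3); print(r.sense()['tcp_rot'])"
```

```text
grip (689, array([491.4,  89.5]), array([19.6, 19.4]), 89.1, array([490. ,  89.6, 159.8]))
bar (560, array([491.8,  89. ]), array([101.4,   6.3]), 89.3, array([491.2,  89.4, 114.4]))
walls (954, array([490.7,  89.5]), array([118.5,  98.2]), 0.0, array([473.9,  88.9,  34.4]))
at [483.1  92.2 227.6] [-180.     0.   179.2] | shift [-8.7 -2.7 97.6] turn z -0.001 rows>= 2
[-1.79999462e+02  6.72905803e-03  1.79240176e+02]
```

View pics/w6.png

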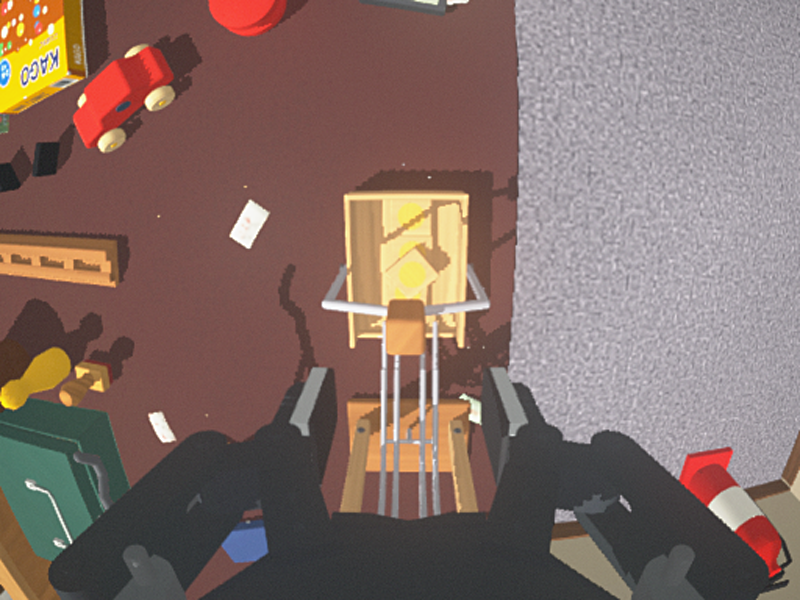

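The view shows the loaded tray under the run-out, the grip at (405,330), the tiles inside, and the rack empty.

Request:
jog_arm --rows '[[[-9,-3,0],[0,0,0]],[[-9,-3,40],[0,0,0]],[[-9,-3,75],[0,0,0]],[[-9,-3,95],[0,0,0]],[[-9,-3,95],[0,0,0]],[[-9,-3,95],[0,0,0]]]'

```text
time: 33.2
tool_pos: [492.5, 88.9, 133.0]
tcp_rot: [-180.0, -0.0, 179.3]
ft_force: [0.4, -0.4, 0.2]
finger_gap: 50.0
grip_force: 0.0
```

Request:
jog_arm --rows '[[[0,0,0],[0,0,0]],[[0,0,0],[0,0,0]],[[0,0,0],[0,0,0]],[[0,0,0],[0,0,0]],[[0,0,0],[0,0,0]],[[0,0,0],[0,0,0]]]' --grip 0 --force 60

```text
time: 33.8
tool_pos: [493.6, 89.5, 134.4]
tcp_rot: [180.0, 0.2, 179.3]
ft_force: [0.9, 2.3, 6.6]
finger_gap: 18.3
grip_force: 60.1
```

Request:
jog_arm --rows '[[[0,0,-1],[0,0,0]],[[0,0,-2],[0,0,0]],[[4,0,-2],[0,0,0]],[[10,0,-2],[0,0,0]],[[18,0,-2],[0,0,0]],[[27,0,-2],[0,0,0]],[[36,0,-2],[0,0,0]],[[44,0,-2],[0,0,0]],[[50,0,-2],[0,0,0]],[[53,0,-2],[0,0,0]]]'

```text
time: 34.8
tool_pos: [438.3, 89.8, 134.4]
tcp_rot: [180.0, -0.0, 179.3]
ft_force: [2.1, -0.4, -3.6]
finger_gap: 19.0
grip_force: 58.8
```

```bash
python3 -c "
from h import *
print(r.sense()['ft_force'])
go(440,90,230,179.3);go(470,-135,230,188.2)"
```

```text
[ 2.08684301 -0.38756705 -3.57246397]
at [438.3  89.8 134.4] [180.   -0.  179.3] | shift [ -1.7   0.3 -95.6] turn z 0.001 rows>= 2
at [438.3  89.8 134.4] [180.   -0.  179.3] | shift [ -34.4 -224.4  -95.6] turn z -0.155 rows>= 5
```

Request:
jog_arm --rows '[[[0,0,-10],[0,0,0]],[[0,-5,-28],[0,0,0]],[[0,-20,-50],[0,0,-0.02]],[[0,-45,-70],[0,0,-0.05]],[[-5,-75,-85],[0,0,-0.08]],[[-12,-108,-95],[0,0,-0.11]],[[-20,-142,-95],[0,0,-0.14]],[[-26,-175,-95],[0,0,-0.155]],[[-31,-202,-95],[0,0,-0.155]],[[-34,-218,-95],[0,0,-0.155]]]'

```text
time: 35.8
tool_pos: [470.5, -130.6, 229.7]
tcp_rot: [-180.0, -0.0, -171.9]
ft_force: [0.0, -0.4, -5.1]
finger_gap: 19.0
grip_force: 59.2
```

Request:
jog_arm --rows '[[[0,-8,0],[0,0,0]],[[0,-10,0],[0,0,0]],[[0,-10,0],[0,0,0]],[[0,-10,0],[0,0,0]]]'

```text
time: 36.2
tool_pos: [471.9, -137.5, 229.5]
tcp_rot: [180.0, -0.0, -171.7]
ft_force: [0.1, 0.4, -5.0]
finger_gap: 19.0
grip_force: 59.2
```

```bash
python3 -c "
from h import *
q,d=snap('scene'); C=cloud('scene',180,130,340,320)
print('arm',box(C,560,720,-160,-80,152,182)); print('grip',box(C,430,520,-180,-80,235,262)); print('bar',box(C,430,520,-200,-60,200,225))
t,d=snap('top'); C=cloud('top',200,120,300,250); print('armT',box(C,560,720,-160,-80,152,182))
q=q.copy()
cv2.imwrite('pics/s7.png',cv2.resize(q[130:290,200:400],(800,640))[:600])
go(595,-128,207,188.3)"
```

```text
arm (165, array([ 638.3, -123.2]), array([132.3,  12. ]), 9.3, array([ 639.1, -123.1,  164.5]))
grip (270, array([ 470.2, -138.6]), array([24.5, 47.3]), 0.7, array([ 465.9, -141.8,  249.4]))
bar (125, array([ 466.8, -138.6]), array([ 15.4, 101.6]), 12.6, array([ 469.2, -143.5,  209.9]))
armT (39, array([ 691.9, -112.1]), array([28.7, 11.3]), 3.3, array([ 692.7, -112.7,  168. ]))
at [ 471.9 -137.7  229.6] [ 180.     0.  -171.7] | shift [-123.2   -8.1   22.6] turn z -0.0 rows>= 3
```

View pics/s7.png

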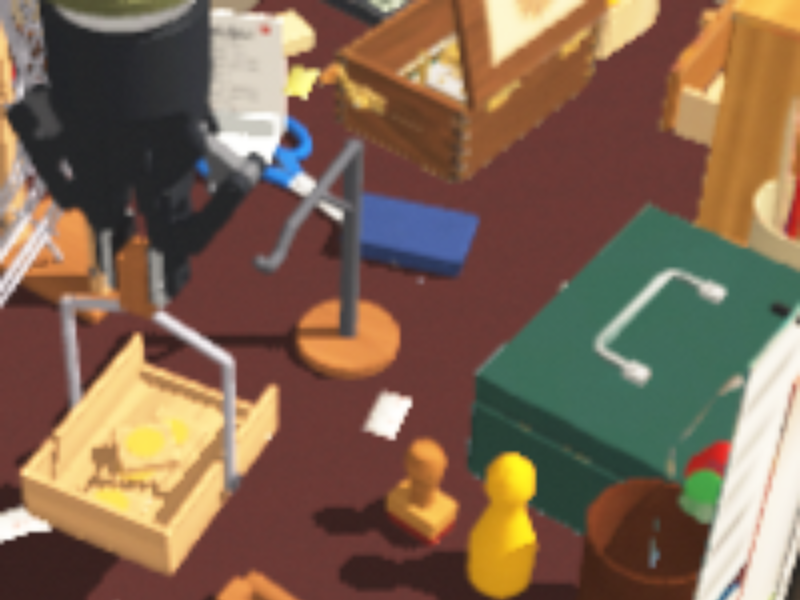

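The tray, tiles inside, hangs level in front of the hook tip (265,265). Moving over the tip.

Request:
jog_arm --rows '[[[-5,0,3],[0,0,0]],[[-15,-2,8],[0,0,0]],[[-30,-4,14],[0,0,0]],[[-47,-6,18],[0,0,0]],[[-65,-8,20],[0,0,0]],[[-83,-8,20],[0,0,0]],[[-100,-8,20],[0,0,0]],[[-113,-8,20],[0,0,0]],[[-121,-8,20],[0,0,0]],[[-123,-8,20],[0,0,0]]]'

```text
time: 37.3
tool_pos: [595.3, -128.4, 209.0]
tcp_rot: [180.0, -0.0, -171.8]
ft_force: [0.4, 0.2, -4.9]
finger_gap: 18.9
grip_force: 59.2
```

```bash
python3 -c "
from h import *
q,d=snap('scene'); 
cv2.imwrite('pics/s8.png',cv2.resize(q[140:260,210:360],(750,600),interpolation=cv2.INTER_CUBIC))
go(595,-127.5,172,188.3)"
```

```text
at [ 595.1 -128.5  209.1] [ 180.    -0.  -171.8] | shift [-0.   1.  37.1] turn z -0.001 rows>= 1
```

View pics/s8.png

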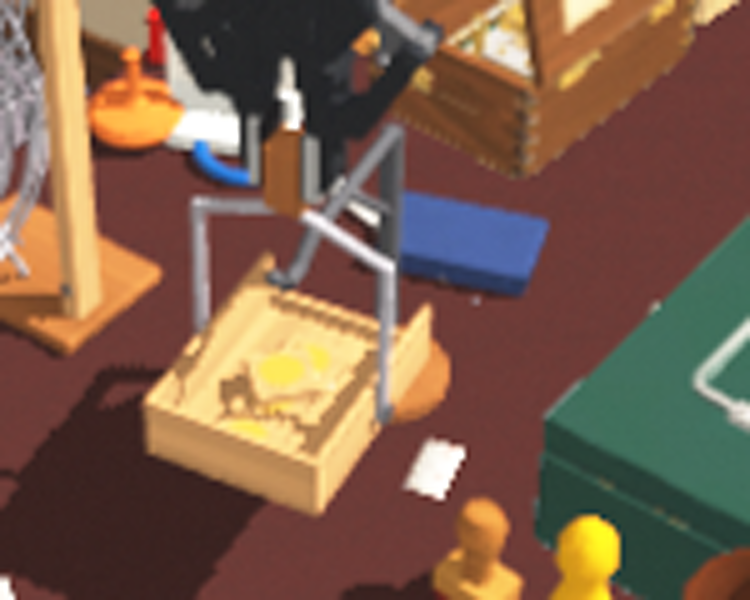

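The bar hangs above the dip, and the arm passes under it near (305,230). Lowering now.

Request:
jog_arm --rows '[[[0,0,4],[0,0,0]],[[0,1,9],[0,0,0]],[[0,1,14],[0,0,0]],[[0,1,19],[0,0,0]],[[0,1,24],[0,0,0]],[[0,1,28],[0,0,0]],[[0,1,31],[0,0,0]],[[0,1,33],[0,0,0]],[[0,1,34],[0,0,0]],[[0,1,34],[0,0,0]]]'

```text
time: 38.35
tool_pos: [595.0, -128.0, 175.8]
tcp_rot: [-180.0, 0.1, -171.8]
ft_force: [0.2, 0.5, -4.6]
finger_gap: 19.3
grip_force: 59.4
```

Request:
jog_arm --rows '[[[0,0,1],[0,0,0]],[[0,0,2],[0,0,0]],[[0,0,3],[0,0,0]],[[0,0,3],[0,0,0]]]'

```text
time: 38.75
tool_pos: [595.7, -128.1, 174.2]
tcp_rot: [-179.9, 0.2, -171.8]
ft_force: [1.5, 1.1, 5.0]
finger_gap: 19.1
grip_force: 60.7
```

```bash
python3 -c "
from h import *
s=r.sense();print(s['ft_force'],s['tool_pos'],s['wrist_torque'])
q,d=snap('scene'); 
cv2.imwrite('pics/s9.png',cv2.resize(q[150:230,220:320],(750,600),interpolation=cv2.INTER_CUBIC))"
```

```text
[1.46705937 1.13651729 4.95298192] [ 595.70939471 -128.12225047  174.23740084] [ 0.13315131 -0.23766979 -0.01789942]
```

View pics/s9.png

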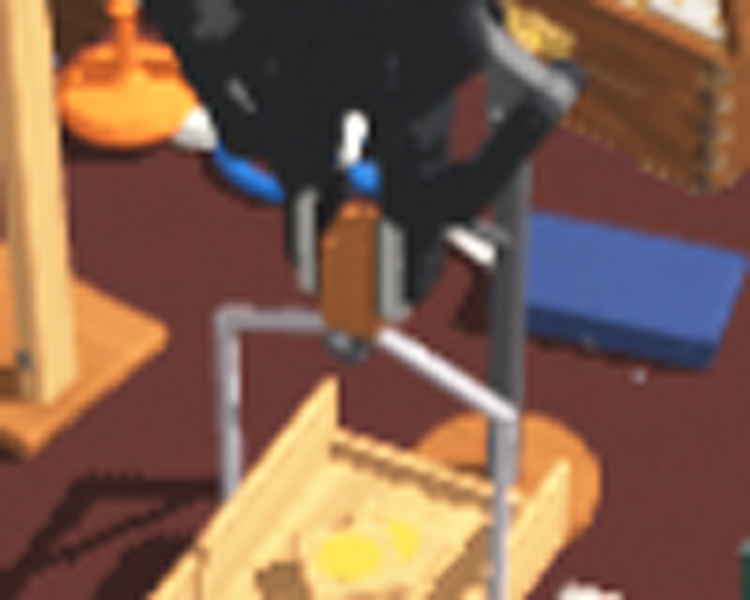

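The force has gone from −4.6 to +5 N at bar height 162 mm, and the hook tip shows just in front of the bar at (345,345). The bar is seated, so I'll release.

Request:
jog_arm --rows '[[[0,0,-1],[0,0,0]],[[0,0,-1],[0,0,0]]]'

```text
time: 39.0
tool_pos: [595.6, -128.1, 174.3]
tcp_rot: [-179.9, 0.1, -171.8]
ft_force: [4.9, 0.2, 2.7]
finger_gap: 18.7
grip_force: 60.1
```

Request:
jog_arm --rows '[[[0,0,0],[0,0,0]],[[0,0,0],[0,0,0]],[[0,0,0],[0,0,0]],[[0,0,0],[0,0,0]],[[0,0,0],[0,0,0]],[[0,0,-10],[0,0,0]],[[0,0,-25],[0,0,0]],[[0,0,-45],[0,0,0]],[[0,0,-75],[0,0,0]],[[0,0,-110],[0,0,0]]]' --grip 50

```text
time: 40.0
tool_pos: [594.2, -127.8, 285.2]
tcp_rot: [180.0, -0.0, -171.8]
ft_force: [0.9, 0.2, 0.4]
finger_gap: 50.0
grip_force: 0.0
```

Request:
jog_arm --rows '[[[30,0,-20],[0,0,0]],[[75,0,-20],[0,0,0]],[[120,0,-20],[0,0,0]],[[150,0,-20],[0,0,0]],[[150,0,-20],[0,0,0]],[[150,0,-20],[0,0,0]],[[150,0,-20],[0,0,0]],[[150,0,-20],[0,0,0]],[[150,0,-20],[0,0,0]],[[150,0,-20],[0,0,0]]]'

```text
time: 41.0
tool_pos: [446.5, -149.2, 303.2]
tcp_rot: [180.0, -0.0, -171.8]
ft_force: [0.1, 0.4, -0.7]
finger_gap: 50.2
grip_force: 0.0
```

```bash
python3 -c "
from h import *
q,d=snap('scene'); C=cloud('scene',180,130,340,320)
print('grip',box(C,560,640,-170,-90,190,210),'bar',box(C,560,630,-190,-70,142,172)) 
cv2.imwrite('pics/s10.png',cv2.resize(q[140:260,210:360],(750,600),interpolation=cv2.INTER_CUBIC))"
```

```text
grip (78, array([ 593.8, -129.2]), array([23.1, 19.3]), 9.0, array([ 591.6, -130.3,  197.3])) bar (147, array([ 600.2, -125.3]), array([53.6, 94.8]), 28.6, array([ 594.4, -133.8,  157.7]))
```

View pics/s10.png

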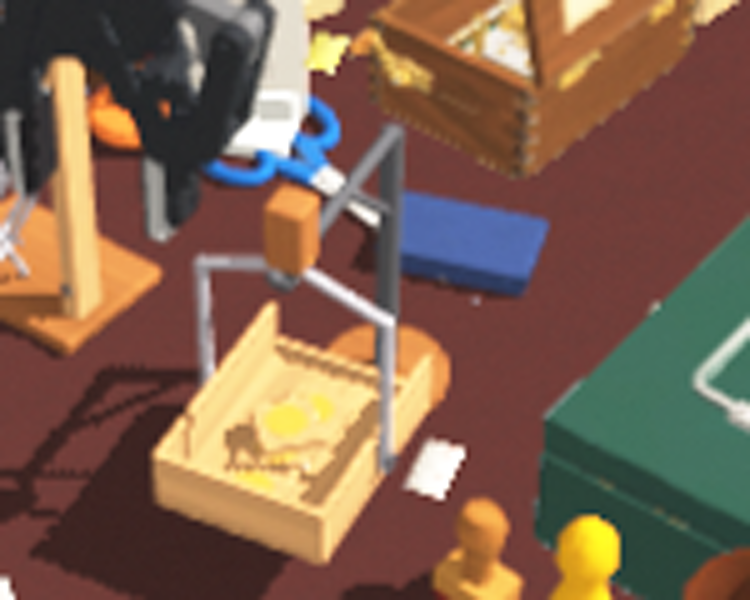

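The tray hangs on the hook with the tiles in it, brass up, and the gripper is clear. I'll let it settle and then hand in.

Request:
jog_arm --rows '[[[0,0,0],[0,0,0]],[[0,0,0],[0,0,0]],[[0,0,0],[0,0,0]],[[0,0,0],[0,0,0]],[[0,0,0],[0,0,0]],[[0,0,0],[0,0,0]],[[0,0,0],[0,0,0]],[[0,0,0],[0,0,0]],[[0,0,0],[0,0,0]],[[0,0,0],[0,0,0]]]'

```text
time: 42.05
tool_pos: [446.2, -149.3, 303.5]
tcp_rot: [-180.0, 0.0, -171.8]
ft_force: [0.2, -0.2, -1.0]
finger_gap: 49.7
grip_force: 0.0
```

```bash
python3 -c "
from h import *
q,d=snap('scene'); C=cloud('scene',180,130,340,320)
print('grip',box(C,560,640,-170,-90,190,210))
print(r.hand_in())"
```

```text
grip (81, array([ 593.4, -129.6]), array([20.6, 18.4]), 10.2, array([ 591.7, -130.5,  197. ]))
the job is handed in; nothing more can be done
None
```

I sent all four tiles through the guide in order, hung the tray on the hook with them lying brass up in it, and handed the job in at about 42 s; the hand-in returned no verdict.

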